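# Clamp the forming mandrel in the V-blocks

## Robot

A 6-joint arm with a two-finger parallel gripper is mounted at the origin on the work surface. World frame = base frame: x ahead of the robot, y to its left, z up, the work surface at z = 0. Lengths are in mm, angles in rad, forces in N, time in s.
With the tool pointing down it reaches from about 400 to 925 mm from the base axis. Payload 12.5 kg.
Tool frame: the origin (TCP) lies midway between the tips of the shut fingers; the grasp point (between the pads) lies 19 mm behind it; z points along the fingers, y is the direction in which the jaws open and shut (so a half turn about z gives the same grasp; the last joint's range is limited). The gripper opens to 95 mm and grips with 3 to 60 N. Pads are 20 mm wide; open, the fingers measure 119 mm over their backs; the gripper's body (75 mm by 180 mm) begins 59 mm behind the grasp point.
Start: joints at [-1.398, 0.491, 1.559, -0, 1.092, -0.106], TCP at [172.024, -600.878, 214.661] pointing down, gripper open.
Joint ranges: [-3.1, 3.1], [-0.84, 2.19], [0.05, 2.79], [-1.13, 4.28], [0.06, 2.93], [-2.69, 2.69]. Speed limits (rad/s): [2.22, 2.22, 2.79, 3.14, 3.14, 3.14].

## Interface

Orientations are given as [roll, pitch, yaw] about the fixed x, y, z axes, in that order (R = Rz(yaw) Ry(pitch) Rx(roll)).
In Python, from cell import * gives the robot as it stands. The module is installed in compiled form; this text tells all that it offers.
- The arm moves only by the tool carry_out, never from a script. Its argument "moves" is a list of rows, each an object of numbers: "dx", "dy", "dz": the shift along the tool's x, y, z in m; "twist": the turn about the tool's z in degrees. A call has 1 to 5 rows; each row is the pose to reach, as a shift and turn from the pose commanded when the call began, along the tool's axes at that moment; what a row does not reach only later rows make up. A row lasts 1/10 s, in which the tool goes at most 50 mm and 8.59 degrees, less where a joint would pass 70% of its speed; a pose out of reach is approached as far as the arm can. A call with a gripper value outside its range is refused whole. "grip" is the finger opening in m, from 0 to 0.0951, set as the call begins (left out, the last holds). The fingers move at their own pace and stop on an object; the grip force is fixed at half the most. Time passes only in rows, so rows that repeat a pose let the fingers close. It gives the time, the measured TCP pose, the force and the opening at its end, in the units of the state.
- state(): the state, without advancing time (a new reading comes with each control period).
- read_camera(name): name is "side" or "top" or "wrist"; returns (picture, depth): 480x640x3 uint8, red, green, blue; 480x640 float32, mm along the optical axis (not along the pixel's ray), 0 where there is no reading.
- camera_info(name): a dict with "mtx" (3x3 intrinsics, pixels), "dist_coeffs" ([k1, k2, p1, p2, k3] as OpenCV has them; the pictures are not rectified), "R" (3x3) and "t" (3): a world point X has camera coordinates R X + t. Camera axes: x right, y down, z forward; pixel columns grow to the right and rows downward; lengths in mm; the calibration is good to about 2 mm. A picture is of the moment at which its call begins: read the wrist's pose just before it. camera_info takes no time and is no camera call; for the wrist camera it gives the pose at the moment of the call.
- job_done(): hands the job in, once; it reports no verdict.
The state is a dict: "t": time; "joints": joint angles; "qvel": joint speeds; "tau": joint torques, N m; "eef_pos": TCP position; "tcp_rot": TCP orientation; "ft_force": force on the tool from outside, world axes, zero at the start; "moment": the same for the moment, N m; "opening": opening from 0.0 (shut) to 1.0 (fully open).
Only numpy, scipy, OpenCV 4.12 (cv2) and the standard library are available. Lean on these libraries where they do the work, as an engineer would, in place of code of your own. Each camera call takes 0.05 s, during which the arm holds its last target. There are 200 camera calls.

## Task

Pick the steel mandrel off its wooden rest, lay it gently in the two V-blocks of the clamping fixture and slide it along the groove until it bears lightly on the rubber tip of the stop screw and stays touching it. Then swing the clamp strap over and press its tab down until the pad grips the mandrel and holds it, feeling your way with moderate force: no ramming, and never leaning hard on the strap or the stop. Let go of everything and leave the spool, hammer and dish where they are.

Things in the scene. Friction and masses are not known exactly. Their poses are not given: they have to be found in the camera images.
- mandrel: Plain round steel bar, 24 mm diameter, 150 mm long, about 0.35 kg. Origin at its middle, on its axis; its y axis runs along the bar (either end may go first, and it may be rolled about that axis). It starts lying level in the rest, its axis 45 mm above the bench. A grip of about 40 N or more across its middle holds it.
- rest: Fixed wooden rest, base 90 (x) x 150 (y) x 8 mm, with two 18 mm thick V-notched uprights, 59 mm wide, centred at y = +52 and -52 mm, tops at z = 43 mm; the mandrel lies in them along y, with free finger room between them. Origin on the bench under its middle.
- fixture: Fixed clamping fixture. Aluminium base plate 116 (x) x 215 (y, -88 to +128) x 12 mm high, two steel V-blocks 59 mm wide (x), 20 mm thick (y), centred at y = +50 and -50, tops at z = 43 mm; between them (y -40 to +40) finger room down to the plate. Stop post at the +y end; strap hinge on the +x side beside the V-block at y = +50. Origin on the bench under the middle of the V-blocks.
- groove (a point): Middle of the groove, on the axis of a seated mandrel: fixture x = 0, y = 0, z = 45 mm. The 90 degree groove runs along the fixture's y and its mouth is 35 mm wide at z = 44 mm.
- stop_post: Steel post 30 (x) x 16 (y) x 48 (z) mm at the fixture's +y end, axes parallel to the fixture's, origin at the centre of its foot (fixture 0, 113, 12 mm). It carries a brass stop screw with a sprung 16 mm round rubber tip that points to -y along the groove axis and gives about 1 mm per 1.5 N, 5.5 mm at most.
- screw_root (a point): Point on the post's -y face, on the screw's axis (fixture 0, 105, 45 mm). The rubber tip's face stands 16 to 32 mm out from here (fixture y = 89 to 73 mm): the setting differs each time and is not measured. A push of 3 to 7 N on it is right; a mandrel then let go stays on the tip by friction.
- strap: Steel clamp strap 18 mm wide (y), 6 mm thick (z), reaching 98 mm from its hinge along its own -x. Origin on the hinge axis (fixture 46, 50, 72 mm), which runs along y. Closed, it lies about level, axes parallel to the fixture's; opening lifts the tab and turns it over to +x. It starts open, leaning 0.2 to 0.6 rad past upright, away from the groove.
- tab (a point): Centre of the upper (outer) face of the strap's flat 24 x 30 mm thumb tab, 86 mm from the hinge. The hinge is stiff: the strap stays where it is left and takes about 5 N at the tab to move. Once the pad is on the mandrel, a push of 8 to 13 N straight down on the tab clamps well, and the hinge's friction then keeps the grip.
- pad_hole (a point): Point on the strap's underside, 46 mm from the hinge, where a brass screw carries a sprung 16 mm round rubber pad (gives 1 mm per 8 N, 5 mm at most). The pad's face stands 7 to 15 mm below here: the setting differs each time and is not measured, so the clamped strap may end from 0.15 rad below level to 0.08 above.
- spool: Bystander: white plastic wire spool, 60 mm diameter, 46 mm high, standing loose. Origin under its centre.
- hammer: Bystander: small hammer lying loose, 220 mm long. Origin under its middle, x axis along the handle towards the head.
- dish: Bystander: white ceramic dish, 76 mm wide, 30 mm high, loose. Origin under its centre.
Things that resemble listed ones, but are neither listed nor needed, are in the scene too. What is shaped like the mandrel but red or turquoise is not meant.

How it is judged (in metres and radians):
On the way, in this order (a step that is already met when the one before it is completed fails the run):
1. the mandrel lies centred in both V-blocks and bears on the stop's rubber tip with at least 1 N (x of mandrel in the frame of fixture between -0.0025 and 0.0025 m and z of mandrel in the frame of fixture between 0.041 and 0.0485 m and angle between the y axis of mandrel and the y axis of fixture, either way round below 0.04 rad and contact force between mandrel and stop_post above 1 N), for 0.2 s.
2. the strap's pad presses on the mandrel with at least 4 N (x of mandrel in the frame of fixture between -0.0025 and 0.0025 m and z of mandrel in the frame of fixture between 0.041 and 0.0485 m and angle between the y axis of mandrel and the y axis of fixture, either way round below 0.04 rad and contact force between mandrel and strap above 4 N), for 0.2 s.
At the end, for the whole second after the job is handed in: The mandrel lies at rest, centred in both V-blocks (axis within 2.5 mm of the groove's middle, at its seated height within -4/+3.5 mm, within 0.04 rad of the groove), touching the stop's tip (more than 0.2 N) and clamped by the strap's pad with more than 3 N, hands off (x of mandrel in the frame of fixture between -0.0025 and 0.0025 m and z of mandrel in the frame of fixture between 0.041 and 0.0485 m and angle between the y axis of mandrel and the y axis of fixture, either way round below 0.04 rad and contact force between mandrel and stop_post above 0.2 N and contact force between mandrel and strap above 3 N and linear speed of mandrel below 0.01 m/s and angular speed of strap below 0.05 rad/s).
It fails at once if the mandrel is pushed on the stop with more than 15 N (contact force between mandrel and stop_post above 15 N).
It fails at once if the strap presses the mandrel with more than 20 N (contact force between mandrel and strap above 20 N).
It fails at once if the mandrel is dropped or rammed into the fixture with more than 60 N over all contacts (contact force between mandrel and fixture above 60 N).
It fails at once if the spool, hammer or dish is moved more than 15 mm (distance of any of spool, hammer, dish from where it was at the start of the episode above 0.015 m).
It also fails if it takes over 72 s, if anything falls off the work surface, if the arm or the gripper's body presses on something with over 40 N, if the wrist force passes 120 N, or if a joint passes its speed limit or range.

## Working session

There is one attempt and no reset: what is moved stays moved. The work goes in short steps, Python scripts to look and compute and a tool call to move; the robot and the scene stay as the last step left them, time stands still between calls to the robot, and variables do not carry over. Pictures are saved under pics/ and viewed, about 8 in all and at most 12, crops included, and the job is handed in when it is done.

Besides the shell and the picture viewer there is one more tool, called after "Request:" by a JSON object that holds its "op" and its "data". carry_out: Moves the arm, as the interface text tells. Its arguments: {"type":"object","properties":{"moves":{"type":"array","items":{"type":"object","properties":{"dx":{"type":"number"},"dy":{"type":"number"},"dz":{"type":"number"},"twist":{"type":"number"}}}},"grip":{"type":"number"}},"required":["moves"]}

```bash
mkdir -p pics
python3 - <<'E'
from cell import *
import cv2,numpy as np
s=state();print(s)
for n in ("top","side"):
    p,d=read_camera(n);cv2.imwrite(f"pics/{n}0.png",p[:,:,::-1]);np.save(f"{n}_d.npy",d);np.save(f"{n}_p.npy",p)
    c=camera_info(n);print(n,c)
E
```

```text
{'t': 0.0, 'joints': array([-1.39759290e+00,  4.91583011e-01,  1.55947675e+00, -2.83750760e-05,
        1.09169156e+00, -1.05610126e-01]), 'qvel': array([-3.63077218e-04,  9.63954538e-05, -6.95469748e-04, -1.20475281e-03,
       -6.71838813e-04, -3.15944285e-04]), 'tau': array([-1.78401682e-03, -6.12645435e+01, -2.58184290e+01,  6.91886432e-02,
        4.82281123e-02, -1.29433161e-04]), 'eef_pos': array([ 171.97434604, -600.60829628,  214.03777992]), 'tcp_rot': array([-3.14043779e+00, -9.71147284e-05,  2.78826593e-01]), 'ft_force': array([-0.4373042 , -0.55217992,  0.18083237]), 'moment': array([-0.00830832,  0.01546637, -0.00745588]), 'opening': 1.0011419893352866}
top {'mtx': array([[434.96165141,   0.        , 316.04896428],
       [  0.        , 434.96165141, 228.40312424],
       [  0.        ,   0.        ,   1.        ]]), 'dist_coeffs': array([-0.0487999,  0.       ,  0.       ,  0.       ,  0.       ]), 'R': array([[-0.00339741, -0.9999781 ,  0.00567993],
       [-0.99734804,  0.00297543, -0.07271892],
       [ 0.07270043, -0.00591192, -0.9973363 ]]), 't': array([  -3.01974303,  495.40240325, 1084.86333161])}
side {'mtx': array([[616.66791469,   0.        , 309.81858716],
       [  0.        , 616.66791469, 238.69507617],
       [  0.        ,   0.        ,   1.        ]]), 'dist_coeffs': array([0.03399152, 0.        , 0.        , 0.        , 0.        ]), 'R': array([[ 0.73031574, -0.6827754 ,  0.02137011],
       [-0.408733  , -0.46183011, -0.78717868],
       [ 0.5473356 ,  0.56615431, -0.61635464]]), 't': array([-366.91236949,  253.21600319, 1340.0435068 ])}
```

View pics/top0.png

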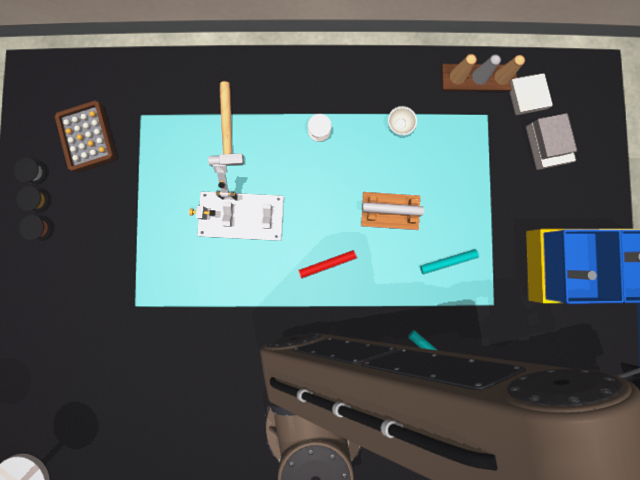

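View pics/side0.png

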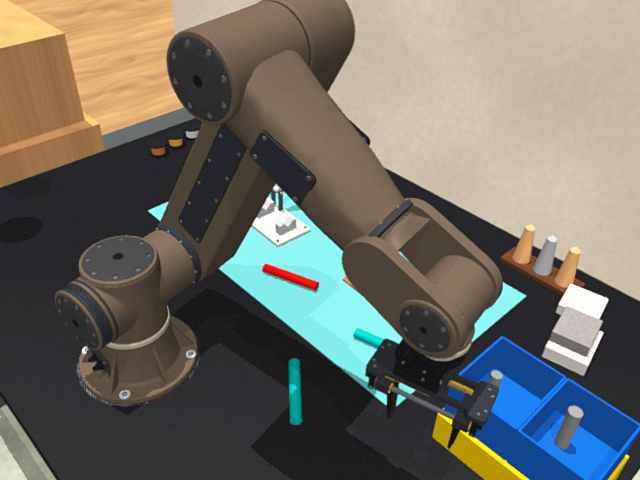

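The top picture shows a grey bar in the wooden rest at (393,209). The fixture is at about (240,216), its stop at left (200,212) and the strap at (223,185). The hammer head is at (226,160), the spool at (319,127) and the dish at (402,121). Things that could be taken for the mandrel: the red bar (328,264), turquoise bars (450,261) and (422,340), and grey pegs in the blue bin (592,275). I choose the grey bar lying in the rest.

```bash
cat > h.py <<'E'
from cell import *
import cv2,numpy as np
def ray(c,px):
    u=cv2.undistortPoints(np.array(px,float).reshape(-1,1,2),c['mtx'],c['dist_coeffs']).reshape(-1,2)
    d=np.c_[u,np.ones(len(u))]@c['R']; return -c['R'].T@c['t'],d
def onz(c,px,z):
    o,d=ray(c,px); return o+d*((z-o[2])/d[:,2])[:,None]
def proj(c,X):
    return cv2.projectPoints(np.array(X,float).reshape(-1,3),cv2.Rodrigues(c['R'])[0],c['t'],c['mtx'],c['dist_coeffs'])[0].reshape(-1,2)
def pts(c,d,mask):
    v,u=np.nonzero(mask&(d>0)); o,r=ray(c,np.c_[u,v]); return o+r*d[v,u][:,None]
E
python3 - <<'E'
from h import *
p=np.load("top_p.npy");d=np.load("top_d.npy");c=camera_info("top")
hsv=cv2.cvtColor(p,cv2.COLOR_RGB2HSV)
m=np.zeros((480,640),bool);m[180:240,340:440]=1
g=m&(hsv[...,1]<50)&(hsv[...,2]>90)
n,l,st,ce=cv2.connectedComponentsWithStats(g.astype(np.uint8));k=1+np.argmax(st[1:,4]);print(st[k])
r=cv2.minAreaRect(np.argwhere(l==k)[:,::-1].astype(np.float32));b=cv2.boxPoints(r)
print("mandrel box",r);print(onz(c,b,48),onz(c,[r[0]],48))
P=pts(c,d,l==k);print("z pct",np.percentile(P[:,2],[5,50,95]))
# plate
m[:]=0;m[180:250,185:295]=1
g=m&(hsv[...,1]<40)&(hsv[...,2]>150)
n,l,st,ce=cv2.connectedComponentsWithStats(g.astype(np.uint8));k=1+np.argmax(st[1:,4]);print(st[k])
r=cv2.minAreaRect(np.argwhere(l==k)[:,::-1].astype(np.float32));print(r);b=cv2.boxPoints(r);print(onz(c,b,12),onz(c,[r[0]],12))
cr=cv2.resize(p[140:260,170:440],None,fx=2.9,fy=2.9,interpolation=cv2.INTER_CUBIC);cv2.imwrite("pics/crop1.png",cr[:,:,::-1])
E
```

```text
[362 196  62  27 583]
mandrel box ((391.6351318359375, 209.189208984375), (62.8004035949707, 16.275497436523438), 9.462322235107422)
[[ 533.47696009 -111.71837325   48.        ]
 [ 573.55594548 -118.82262762   48.        ]
 [ 547.46464598 -272.96821709   48.        ]
 [ 507.40717001 -265.38983005   48.        ]] [[ 540.44216683 -192.11250062   48.        ]]
z pct [43.18366661 53.76538637 57.87546617]
[ 196  189   88   52 3562]
((239.04986572265625, 213.82701110839844), (86.4953384399414, 48.28086471557617), 3.094058036804199)
[[478.34419401 305.49667774  12.        ]
 [602.59185339 300.98984773  12.        ]
 [589.58228918  78.4617023   12.        ]
 [465.83393642  84.8153258   12.        ]] [[533.79281647 192.15005596  12.        ]]
```

View pics/crop1.png

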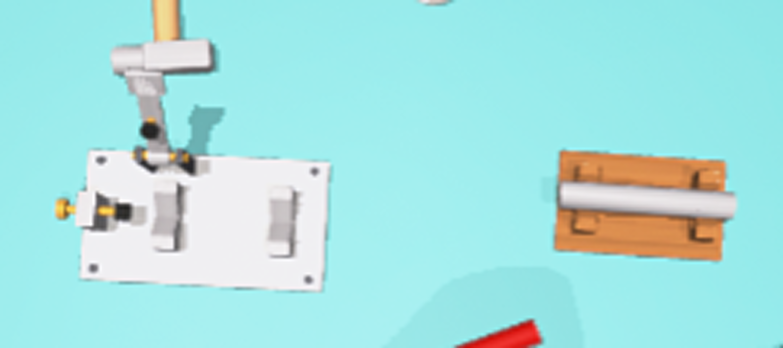

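Crop 1: the grey bar lies in the rest, with its ends at (560,194) and (736,205) in the crop. Plate corners are at (90,150), (331,162), (323,291) and (80,280). The stop tip is at (130,211), and the strap leans up towards the hammer head at (165,55). The choice of bar is confirmed.

Run:
```python
from h import *
c=camera_info("top")
f=lambda a:np.array(a,float)/2.9+[170,140]-0.33
M=onz(c,f([(560,194),(736,205)]),50);print("ends",M.round(1),np.linalg.norm(M[0]-M[1]),M.mean(0))
q=onz(c,f([(90,150),(331,162),(323,291),(80,280)]),12);print(q.round(1),[np.linalg.norm(q[i]-q[(i+1)%4]).round(1) for i in range(4)])
y=((q[0]+q[3])-(q[1]+q[2]))[:2];yaw=np.arctan2(y[1],y[0])-np.pi/2;ce=q.mean(0)[:2]
Y=y/np.linalg.norm(y);o=ce-20*Y;print("yaw",yaw,"origin",o)
v=(M[0]-M[1])[:2];print("mandrel yaw",np.arctan2(v[1],v[0])-np.pi/2)
print("tip",onz(c,f([(131,211)]),45),"tip fix y",(onz(c,f([(131,211)]),45)[0,:2]-o)@Y)
w=camera_info("wrist");print("wrist cam pos",-w['R'].T@w['t'],w['R'])
s=state();a=s['tcp_rot'][2]
T=M.mean(0)[:2]-15*v/np.linalg.norm(v);D=T-s['eef_pos'][:2]
print("dx,dy",D@[np.cos(a),np.sin(a)],D@[np.sin(a),-np.cos(a)],"target",T)
```

```text
ends [[ 546.9 -120.2   50. ]
 [ 537.1 -271.    50. ]] 151.12934775366404 [ 542.01587678 -195.61204499   50.        ]
[[592.1 291.6  12. ]
 [580.6  77.7  12. ]
 [466.5  84.5  12. ]
 [476.7 298.6  12. ]] [np.float64(214.2), np.float64(114.3), np.float64(214.3), np.float64(115.6)]
yaw -0.050920293737614974 origin [527.96304435 168.14161711]
mandrel yaw -0.06452561877147511
tip [[533.95514945 246.78690999  45.        ]] tip fix y 78.84834406348867
wrist cam pos [ 248.88510775 -579.36510735  384.1522102 ] [[ 0.27557324 -0.96127854 -0.00172195]
 [-0.92213921 -0.26485813  0.2819742 ]
 [-0.27151182 -0.07611666 -0.95942044]]
dx,dy 462.16063332980667 -273.44526022328927 target [ 541.04866399 -210.58082915]
```

Request:
{"op": "carry_out", "data": {"moves": [{"dx":0.21,"dy":-0.125},{"dx":0.21,"dy":-0.125},{"dx":0.21,"dy":-0.125},{"dx":0.21,"dy":-0.125},{"dx":0.21,"dy":-0.125}], "grip": 0.09}}

```text
schema error: expected keys dx, dy, dz, twist
```

Request:
{"op": "carry_out", "data": {"moves": [{"dx":0.21,"dy":-0.125},{"dx":0.21,"dy":-0.125},{"dx":0.21,"dy":-0.125},{"dx":0.21,"dy":-0.125},{"dx":0.21,"dy":-0.125}]}}

```text
schema error: expected keys dx, dy, dz, twist
```

Request:
{"op": "carry_out", "data": {"moves": [{"dx":0.042,"dy":-0.023,"twist":-42.5},{"dx":0.042,"dy":-0.023,"twist":-42.5},{"dx":0.042,"dy":-0.023,"twist":-42.5},{"dx":0.042,"dy":-0.023,"twist":-42.5},{"dx":0.042,"dy":-0.023,"twist":-42.5}]}}

```text
schema error: expected keys dx, dy, dz, twist
```

Request:
{"op": "carry_out", "data": {"moves": [{"twist":-27.8},{"twist":-27.8},{"twist":-27.8},{"twist":-27.8},{"twist":-27.8}]}}

```text
schema error: expected keys dx, dy, dz, twist
```

Run:
```python
from h import *
s=state();print(s['t'],s['eef_pos'],s['tcp_rot'],s['ft_force'],s['joints'])
c=camera_info("wrist");p,d=read_camera("wrist");cv2.imwrite("pics/w1.png",p[:,:,::-1]);np.savez("w1.npz",p=p,d=d,**c)
```

```text
0.1 [ 171.9795171  -600.64842092  214.12345124] [-3.14059763e+00 -9.49594966e-05  2.78782197e-01] [ 0.01249044 -0.36103305 -1.14851336] [-1.39760228e+00  4.91497075e-01  1.55938301e+00 -1.17610586e-05
  1.09171206e+00 -1.05582773e-01]
```

View pics/w1.png

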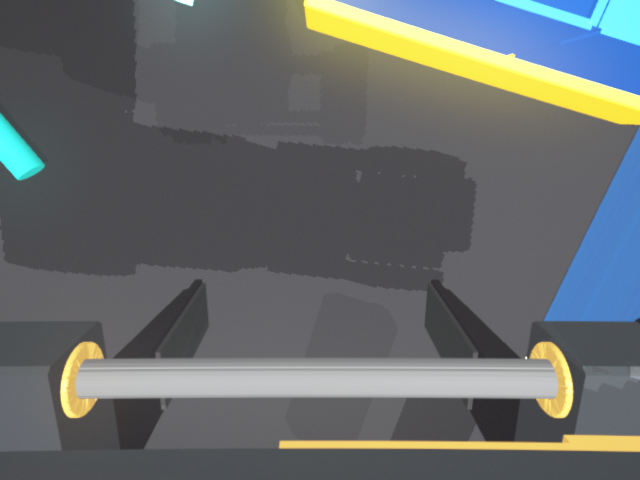

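All four keys are needed in each row. The wrist picture was taken at the start pose: it shows the fingers at (190,350) and (440,350) and the gripper's own guide rod at row 380, which is not a mandrel.

Request:
{"op": "carry_out", "data": {"moves": [{"dx":0.21,"dy":-0.125,"dz":0,"twist":0},{"dx":0.21,"dy":-0.125,"dz":0,"twist":0},{"dx":0.21,"dy":-0.125,"dz":0,"twist":0},{"dx":0.21,"dy":-0.125,"dz":0,"twist":0},{"dx":0.21,"dy":-0.125,"dz":0,"twist":0}], "grip": 0.09}}

```text
t: 0.65
eef_pos: [340.7, -421.0, 214.6]
tcp_rot: [-3.141, -0.0, 0.279]
ft_force: [0.3, -0.8, 0.6]
opening: 0.948
```

Request:
{"op": "carry_out", "data": {"moves": [{"dx":0.21,"dy":-0.125,"dz":0,"twist":0},{"dx":0.21,"dy":-0.125,"dz":0,"twist":0},{"dx":0.21,"dy":-0.125,"dz":0,"twist":0},{"dx":0.21,"dy":-0.125,"dz":0,"twist":0},{"dx":0.21,"dy":-0.125,"dz":0,"twist":0}]}}

```text
t: 1.15
eef_pos: [508.3, -242.9, 214.6]
tcp_rot: [-3.142, 0.0, 0.279]
ft_force: [0.1, -0.5, -0.5]
opening: 0.948
```

Request:
{"op": "carry_out", "data": {"moves": [{"dx":0.042,"dy":-0.023,"dz":0,"twist":-42.5},{"dx":0.042,"dy":-0.023,"dz":0,"twist":-42.5},{"dx":0.042,"dy":-0.023,"dz":0,"twist":-42.5},{"dx":0.042,"dy":-0.023,"dz":0,"twist":-42.5},{"dx":0.042,"dy":-0.023,"dz":0,"twist":-42.5}]}}

```text
t: 1.65
eef_pos: [541.1, -211.0, 214.4]
tcp_rot: [-3.141, 0.0, 1.027]
ft_force: [0.1, 0.4, -0.0]
opening: 0.947
```

Request:
{"op": "carry_out", "data": {"moves": [{"dx":0,"dy":0,"dz":0,"twist":-27.8},{"dx":0,"dy":0,"dz":0,"twist":-27.8},{"dx":0,"dy":0,"dz":0,"twist":-27.8},{"dx":0,"dy":0,"dz":0,"twist":-27.8},{"dx":0,"dy":0,"dz":0,"twist":-27.8}]}}

```text
t: 2.15
eef_pos: [541.0, -211.2, 214.4]
tcp_rot: [-3.141, -0.0, 1.506]
ft_force: [1.1, -0.5, -0.4]
opening: 0.946
```

Run:
```python
from h import *
s=state();print(s['t'],s['eef_pos'],s['tcp_rot'],s['ft_force'],s['joints'])
c=camera_info("wrist");p,d=read_camera("wrist");cv2.imwrite("pics/w2.png",p[:,:,::-1]);np.savez("w2.npz",p=p,d=d,**c)
```

```text
2.15 [ 540.98622632 -211.21385594  214.44396382] [-3.14124341e+00 -9.56522884e-05  1.50608397e+00] [ 1.12947941 -0.46551566 -0.44422156] [-4.85915398e-01  4.28295725e-01  1.67017732e+00 -6.42215742e-05
  1.04347743e+00 -4.21170731e-01]
```

View pics/w2.png

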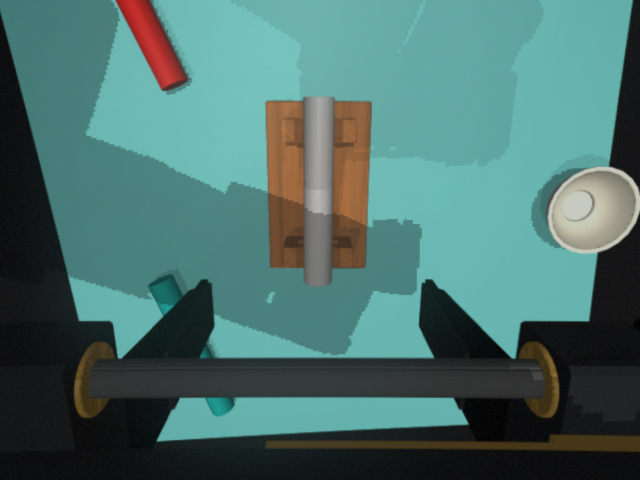

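Wrist picture: the grey bar in the rest, centre line about column 318, ends at rows 96 and 285. The fingers straddle it.

Run:
```python
from h import *
z=np.load("w2.npz");c={k:z[k] for k in("mtx","dist_coeffs","R","t")};p=z['p'];d=z['d']
hsv=cv2.cvtColor(p,cv2.COLOR_RGB2HSV)
E=[]
for v in (115,125,160,180,230,255,275):
    r=hsv[v,280:360,1]<60; u=np.nonzero(r)[0]+280; E+=[(u[0],v),(u[-1]+1,v)]
    
E=np.array(E,float);print(E.reshape(-1,4))
mid=(E[::2]+E[1::2])/2
W=onz(c,mid,45);print(W.round(1));print("yaw",-np.polyfit(W[:,1],W[:,0],1)[0])
print("ends (z57/top)",onz(c,[(318,96),(317,285)],55))
print("fit x at y-211:",np.polyval(np.polyfit(W[:,1],W[:,0],1),-211))
```

```text
[[304. 115. 334. 115.]
 [303. 125. 334. 125.]
 [304. 160. 333. 160.]
 [304. 180. 333. 180.]
 [304. 230. 333. 230.]
 [304. 255. 332. 255.]
 [304. 275. 332. 275.]]
[[ 548.3 -133.5   45. ]
 [ 547.4 -140.8   45. ]
 [ 545.8 -167.3   45. ]
 [ 544.8 -183.    45. ]
 [ 542.2 -224.3   45. ]
 [ 540.4 -246.    45. ]
 [ 539.3 -263.9   45. ]]
yaw -0.06756402845957499
ends (z57/top) [[ 548.29383597 -120.13128666   55.        ]
 [ 538.06260997 -268.87208681   55.        ]]
fit x at y-211: 542.8578959534948
```

Request:
{"op": "carry_out", "data": {"moves": [{"dx":0,"dy":0.002,"dz":0.05,"twist":0},{"dx":0,"dy":0.002,"dz":0.1,"twist":0},{"dx":0,"dy":0.002,"dz":0.15,"twist":0},{"dx":0,"dy":0.002,"dz":0.175,"twist":0},{"dx":0,"dy":0.002,"dz":0.187,"twist":0}]}}

```text
t: 2.7
eef_pos: [542.1, -211.0, 25.1]
tcp_rot: [-3.138, -0.001, 1.504]
ft_force: [-0.1, -0.8, 0.4]
opening: 0.945
```

Request:
{"op": "carry_out", "data": {"moves": [{"dx":0,"dy":0,"dz":0,"twist":0},{"dx":0,"dy":0,"dz":0,"twist":0},{"dx":0,"dy":0,"dz":0,"twist":0},{"dx":0,"dy":0,"dz":0,"twist":0},{"dx":0,"dy":0,"dz":0,"twist":0}], "grip": 0.0}}

```text
t: 3.2
eef_pos: [543.4, -211.6, 28.6]
tcp_rot: [3.14, 0.001, 1.506]
ft_force: [-0.2, 0.3, 0.7]
opening: 0.582
```

Request:
{"op": "carry_out", "data": {"moves": [{"dx":0,"dy":0,"dz":0,"twist":0},{"dx":0,"dy":0,"dz":0,"twist":0},{"dx":0,"dy":0,"dz":0,"twist":0},{"dx":0,"dy":0,"dz":0,"twist":0},{"dx":0,"dy":0,"dz":0,"twist":0}]}}

```text
t: 3.7
eef_pos: [542.2, -211.3, 27.5]
tcp_rot: [-3.14, -0.0, 1.506]
ft_force: [-5.2, -0.3, 3.0]
opening: 0.248
```

Request:
{"op": "carry_out", "data": {"moves": [{"dx":0,"dy":0,"dz":0,"twist":0},{"dx":0,"dy":0,"dz":-0.01,"twist":0},{"dx":0,"dy":0,"dz":-0.03,"twist":0},{"dx":0,"dy":0,"dz":-0.07,"twist":0},{"dx":0,"dy":0,"dz":-0.11,"twist":0}]}}

```text
t: 4.2
eef_pos: [542.8, -211.2, 138.8]
tcp_rot: [-3.141, -0.001, 1.506]
ft_force: [0.9, -0.5, -4.0]
opening: 0.245
```

Request:
{"op": "carry_out", "data": {"moves": [{"dx":0.03,"dy":-0.005,"dz":-0.04,"twist":0},{"dx":0.07,"dy":-0.01,"dz":-0.064,"twist":0},{"dx":0.11,"dy":-0.015,"dz":-0.064,"twist":0},{"dx":0.15,"dy":-0.015,"dz":-0.064,"twist":0},{"dx":0.19,"dy":-0.02,"dz":-0.064,"twist":0}]}}

```text
t: 4.7
eef_pos: [535.6, -18.9, 202.4]
tcp_rot: [3.14, 0.0, 1.505]
ft_force: [0.3, 0.6, -2.8]
opening: 0.244
```

Request:
{"op": "carry_out", "data": {"moves": [{"dx":0.04,"dy":-0.005,"dz":0,"twist":-0.8},{"dx":0.07,"dy":-0.01,"dz":0,"twist":-0.8},{"dx":0.09,"dy":-0.01,"dz":0,"twist":-0.8},{"dx":0.1,"dy":-0.011,"dz":0,"twist":-0.8},{"dx":0.1,"dy":-0.011,"dz":0,"twist":-0.8}]}}

```text
t: 5.2
eef_pos: [530.9, 80.8, 201.8]
tcp_rot: [3.141, 0.0, 1.521]
ft_force: [-0.5, 0.1, -3.5]
opening: 0.242
```

Run:
```python
from h import *
s=state();print(s['t'],s['eef_pos'],s['tcp_rot'],s['ft_force'],s['opening'])
c=camera_info("wrist");p,d=read_camera("wrist");cv2.imwrite("pics/w3.png",p[:,:,::-1]);np.savez("w3.npz",p=p,d=d,**c)
```

```text
5.2 [530.86834944  80.77309757 201.78630989] [3.14139523e+00 1.09831311e-05 1.52119625e+00] [-0.54891574  0.0641983  -3.51270697] 0.24212038202429648
```

View pics/w3.png

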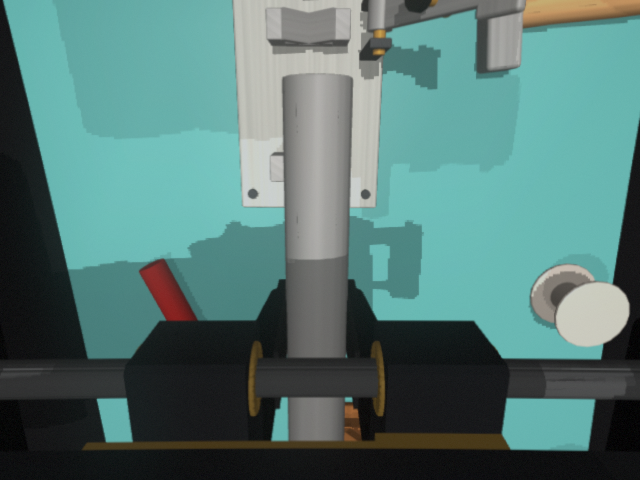

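Wrist picture: the bar is held with its far end at (317,75). Plate near corners are at (244,207) and (376,207), and the screw holes at (253,194) and (365,194). The far V-block top is at (308,10), and the hammer head is at (500,40), well clear.

Run:
```python
from h import *
z=np.load("w3.npz");c={k:z[k] for k in("mtx","dist_coeffs","R","t")};p=z['p']
q=onz(c,[(243.5,207.5),(377,207.5),(253,194),(365.5,194)],12);print("plate near corners/holes",q.round(1),np.linalg.norm(q[0]-q[1]))
yaw=np.arctan2(*(q[0]-q[1])[[1,0]])-np.pi;print("yaw of x edge",(yaw+np.pi)%(2*np.pi)-np.pi)
X=(q[1]-q[0])[:2];X/=np.linalg.norm(X);Y=np.array([-X[1],X[0]])
Y2=np.array([0.0509,0.9987]);o=q[:2,:2].mean(0)+88*Y2;print("origin",o)
vb=onz(c,[(266,10),(350,10)],43);print("far block top far edge",vb,vb.mean(0)[:2]-o)
b=onz(c,[(317.5,90),(317.5,240)],201.8+19);print("bar",b,"dirx/dy",(b[0]-b[1])[0]/(b[0]-b[1])[1])
e=onz(c,[(317.5,75)],201.8+19+10);print("bar end",e)
s=state()['eef_pos'];a=state()['tcp_rot'][2]
T=o-25.5*Y2;D=T-s[:2];print("target",T,"dx,dy",D@[np.cos(a),np.sin(a)],D@[np.sin(a),-np.cos(a)])
```

```text
plate near corners/holes [[468.6  85.4  12. ]
 [583.5  79.8  12. ]
 [477.9  96.7  12. ]
 [573.8  92.   12. ]] 115.01744300484377
yaw of x edge -0.049228609951725844
origin [530.5455112  170.47400241]
far block top far edge [[503.71928185 229.4461371   43.        ]
 [561.61278141 226.63490061  43.        ]] [ 2.12052043 57.56651644]
bar [[535.6807576  167.42704824 220.8       ]
 [533.15649666 115.18458564 220.8       ]] dirx/dy 0.04831818443571762
bar end [[535.8322577  171.28557891 230.8       ]]
target [529.2475612  145.00715241] dx,dy 64.88792931166508 -4.9511242753724485
```

Request:
{"op": "carry_out", "data": {"moves": [{"dx":0.03,"dy":-0.0045,"dz":0,"twist":0},{"dx":0.055,"dy":-0.0045,"dz":0.02,"twist":0},{"dx":0.064,"dy":-0.0045,"dz":0.06,"twist":0},{"dx":0.064,"dy":-0.0045,"dz":0.1,"twist":0},{"dx":0.064,"dy":-0.0045,"dz":0.13,"twist":0}]}}

```text
t: 5.75
eef_pos: [529.4, 143.1, 69.7]
tcp_rot: [-3.14, 0.0, 1.519]
ft_force: [0.3, 0.3, -3.3]
opening: 0.248
```

Request:
{"op": "carry_out", "data": {"moves": [{"dx":0,"dy":0,"dz":0.008,"twist":0},{"dx":0,"dy":0,"dz":0.016,"twist":0},{"dx":0,"dy":0,"dz":0.022,"twist":0},{"dx":0,"dy":0,"dz":0.027,"twist":0},{"dx":0,"dy":0,"dz":0.03,"twist":0}]}}

```text
t: 6.25
eef_pos: [530.1, 144.1, 42.1]
tcp_rot: [3.14, -0.0, 1.52]
ft_force: [0.0, -0.8, -3.9]
opening: 0.244
```

Request:
{"op": "carry_out", "data": {"moves": [{"dx":0,"dy":0,"dz":0.001,"twist":0},{"dx":0,"dy":0,"dz":0.002,"twist":0},{"dx":0,"dy":0,"dz":0.003,"twist":0},{"dx":0,"dy":0,"dz":0.004,"twist":0},{"dx":0,"dy":0,"dz":0.005,"twist":0}]}}

```text
t: 6.75
eef_pos: [529.8, 144.1, 36.6]
tcp_rot: [3.141, 0.0, 1.52]
ft_force: [0.3, -0.1, -3.5]
opening: 0.246
```

Request:
{"op": "carry_out", "data": {"moves": [{"dx":0,"dy":0,"dz":0.001,"twist":0},{"dx":0,"dy":0,"dz":0.002,"twist":0},{"dx":0,"dy":0,"dz":0.003,"twist":0},{"dx":0,"dy":0,"dz":0.004,"twist":0},{"dx":0,"dy":0,"dz":0.005,"twist":0}]}}

```text
t: 7.25
eef_pos: [529.7, 144.1, 31.5]
tcp_rot: [3.142, 0.0, 1.52]
ft_force: [-0.3, -1.4, -4.3]
opening: 0.246
```

Request:
{"op": "carry_out", "data": {"moves": [{"dx":0,"dy":0,"dz":0.0005,"twist":0},{"dx":0,"dy":0,"dz":0.001,"twist":0},{"dx":0,"dy":0,"dz":0.0015,"twist":0},{"dx":0,"dy":0,"dz":0.002,"twist":0},{"dx":0,"dy":0,"dz":0.002,"twist":0}]}}

```text
t: 7.75
eef_pos: [529.7, 144.1, 29.6]
tcp_rot: [-3.142, 0.0, 1.52]
ft_force: [-0.2, -0.3, -3.8]
opening: 0.247
```

Request:
{"op": "carry_out", "data": {"moves": [{"dx":0,"dy":0,"dz":0.0005,"twist":0},{"dx":0,"dy":0,"dz":0.001,"twist":0},{"dx":0,"dy":0,"dz":0.001,"twist":0}]}}

```text
t: 8.05
eef_pos: [529.5, 144.1, 29.1]
tcp_rot: [-3.141, 0.0, 1.52]
ft_force: [-4.4, 0.7, 4.9]
opening: 0.242
```

Request:
{"op": "carry_out", "data": {"moves": [{"dx":0,"dy":0,"dz":0.0005,"twist":0},{"dx":0,"dy":0,"dz":0.001,"twist":0},{"dx":0,"dy":0,"dz":0.001,"twist":0}]}}

```text
t: 8.35
eef_pos: [529.5, 144.2, 28.9]
tcp_rot: [3.141, 0.0, 1.52]
ft_force: [-7.0, 0.0, 16.1]
opening: 0.245
```

Request:
{"op": "carry_out", "data": {"moves": [{"dx":0,"dy":-0.0005,"dz":-0.0005,"twist":0},{"dx":0,"dy":-0.0005,"dz":-0.001,"twist":0},{"dx":0,"dy":-0.0005,"dz":-0.0012,"twist":0},{"dx":0,"dy":-0.0005,"dz":-0.0012,"twist":0}]}}

```text
t: 8.75
eef_pos: [529.2, 144.2, 28.9]
tcp_rot: [-3.142, 0.0, 1.52]
ft_force: [-2.7, 1.6, 3.6]
opening: 0.248
```

Request:
{"op": "carry_out", "data": {"moves": [{"dx":0.001,"dy":0,"dz":0,"twist":0},{"dx":0.002,"dy":0,"dz":0,"twist":0},{"dx":0.003,"dy":0,"dz":0,"twist":0},{"dx":0.004,"dy":0,"dz":0,"twist":0},{"dx":0.004,"dy":0,"dz":0,"twist":0}]}}

```text
t: 9.25
eef_pos: [529.1, 148.3, 28.6]
tcp_rot: [-3.141, 0.0, 1.52]
ft_force: [-3.8, -1.2, -2.3]
opening: 0.245
```

Request:
{"op": "carry_out", "data": {"moves": [{"dx":0.001,"dy":-0.0003,"dz":0,"twist":0},{"dx":0.002,"dy":-0.0003,"dz":0,"twist":0},{"dx":0.003,"dy":-0.0003,"dz":0,"twist":0},{"dx":0.003,"dy":-0.0003,"dz":0,"twist":0}]}}

```text
t: 9.65
eef_pos: [529.5, 151.4, 28.8]
tcp_rot: [3.141, -0.0, 1.52]
ft_force: [-2.0, 0.3, -2.5]
opening: 0.246
```

Request:
{"op": "carry_out", "data": {"moves": [{"dx":0.001,"dy":0,"dz":0,"twist":0},{"dx":0.002,"dy":0,"dz":0,"twist":0},{"dx":0.002,"dy":0,"dz":0,"twist":0}]}}

```text
t: 9.95
eef_pos: [529.6, 153.3, 28.8]
tcp_rot: [3.141, -0.0, 1.52]
ft_force: [-1.8, 0.4, -2.3]
opening: 0.246
```

Request:
{"op": "carry_out", "data": {"moves": [{"dx":0.0005,"dy":0,"dz":0,"twist":0},{"dx":0.001,"dy":0,"dz":0,"twist":0},{"dx":0.0015,"dy":0,"dz":0,"twist":0},{"dx":0.0015,"dy":0,"dz":0,"twist":0}]}}

```text
t: 10.35
eef_pos: [529.6, 154.7, 28.8]
tcp_rot: [3.141, 0.0, 1.52]
ft_force: [-1.2, 0.2, -2.9]
opening: 0.244
```

Request:
{"op": "carry_out", "data": {"moves": [{"dx":0.0005,"dy":0,"dz":0,"twist":0},{"dx":0.001,"dy":0,"dz":0,"twist":0},{"dx":0.0015,"dy":0,"dz":0,"twist":0},{"dx":0.0015,"dy":0,"dz":0,"twist":0}]}}

```text
t: 10.75
eef_pos: [529.6, 156.3, 28.8]
tcp_rot: [3.142, 0.0, 1.52]
ft_force: [-0.6, -0.0, -3.3]
opening: 0.243
```

Request:
{"op": "carry_out", "data": {"moves": [{"dx":0.0005,"dy":0,"dz":0,"twist":0},{"dx":0.001,"dy":0,"dz":0,"twist":0},{"dx":0.0015,"dy":0,"dz":0,"twist":0},{"dx":0.0015,"dy":0,"dz":0,"twist":0}]}}

```text
t: 11.15
eef_pos: [529.6, 157.7, 28.8]
tcp_rot: [-3.142, 0.0, 1.52]
ft_force: [-1.1, 0.0, -3.3]
opening: 0.249
```

Request:
{"op": "carry_out", "data": {"moves": [{"dx":0.0005,"dy":0,"dz":0,"twist":0},{"dx":0.001,"dy":0,"dz":0,"twist":0},{"dx":0.0015,"dy":0,"dz":0,"twist":0},{"dx":0.0015,"dy":0,"dz":0,"twist":0}]}}

```text
t: 11.55
eef_pos: [529.7, 159.1, 28.8]
tcp_rot: [-3.141, 0.0, 1.52]
ft_force: [-0.3, -3.0, -3.5]
opening: 0.246
```

Request:
{"op": "carry_out", "data": {"moves": [{"dx":0.0005,"dy":0,"dz":0.0003,"twist":0},{"dx":0.001,"dy":0,"dz":0.0005,"twist":0},{"dx":0.001,"dy":0,"dz":0.0005,"twist":0},{"dx":0.001,"dy":0,"dz":0.0005,"twist":0}]}}

```text
t: 11.95
eef_pos: [529.5, 159.9, 28.4]
tcp_rot: [-3.141, 0.0, 1.52]
ft_force: [-1.7, -5.1, -1.2]
opening: 0.248
```

Request:
{"op": "carry_out", "data": {"moves": [{"dx":0,"dy":0,"dz":0,"twist":0},{"dx":0,"dy":0,"dz":0,"twist":0}]}}

```text
t: 12.15
eef_pos: [529.5, 159.9, 28.4]
tcp_rot: [-3.141, 0.0, 1.52]
ft_force: [-1.0, -4.7, -0.7]
opening: 0.247
```

Request:
{"op": "carry_out", "data": {"moves": [{"dx":0,"dy":0,"dz":0.0004,"twist":0},{"dx":0,"dy":0,"dz":0.0004,"twist":0},{"dx":0,"dy":0,"dz":0.0004,"twist":0}]}}

```text
t: 12.45
eef_pos: [529.5, 159.9, 28.3]
tcp_rot: [-3.141, 0.0, 1.52]
ft_force: [-3.1, -5.2, 4.3]
opening: 0.243
```

Request:
{"op": "carry_out", "data": {"moves": [{"dx":0,"dy":0,"dz":0,"twist":0},{"dx":0,"dy":0,"dz":0,"twist":0},{"dx":0,"dy":0,"dz":0,"twist":0},{"dx":0,"dy":0,"dz":0,"twist":0},{"dx":0,"dy":0,"dz":0,"twist":0}], "grip": 0.06}}

```text
t: 12.95
eef_pos: [529.8, 160.3, 27.9]
tcp_rot: [3.141, -0.0, 1.52]
ft_force: [-0.1, 0.1, 0.1]
opening: 0.598
```

Request:
{"op": "carry_out", "data": {"moves": [{"dx":0,"dy":0,"dz":0,"twist":0},{"dx":0,"dy":0,"dz":-0.02,"twist":0},{"dx":0,"dy":0,"dz":-0.06,"twist":0},{"dx":-0.03,"dy":0,"dz":-0.11,"twist":0},{"dx":-0.07,"dy":0,"dz":-0.16,"twist":0}]}}

```text
t: 13.45
eef_pos: [526.6, 103.9, 171.9]
tcp_rot: [3.141, 0.0, 1.522]
ft_force: [0.7, -0.5, 0.4]
opening: 0.63
```

Run:
```python
from h import *
s=state();print(s['t'],s['eef_pos'],s['tcp_rot'],s['ft_force'],s['opening'])
c=camera_info("wrist");p,d=read_camera("wrist");cv2.imwrite("pics/w4.png",p[:,:,::-1]);np.savez("w4.npz",p=p,d=d,**c)
```

```text
13.45 [526.62606485 103.88675733 171.94286933] [3.14140343e+00 1.14897575e-05 1.52158219e+00] [ 0.68574603 -0.49501232  0.42454715] 0.6297482780690549
```

View pics/w4.png

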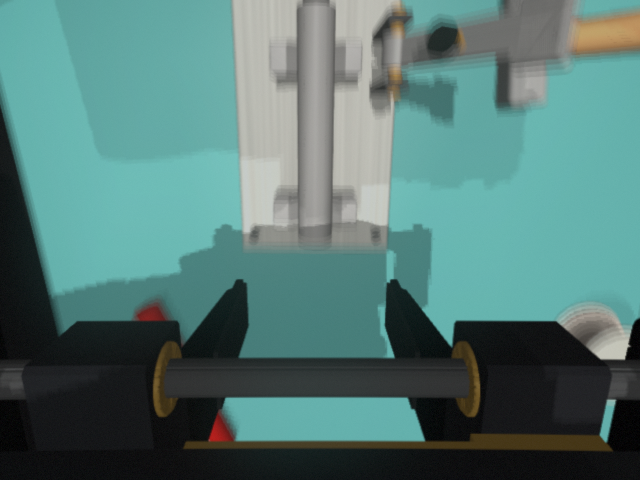

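The picture (slightly motion-blurred) shows the bar seated in both V-blocks along column 316, its far end at (316,0). The strap runs from its hinge (392,55) to the right, with its tab at about (540,30), partly over the hammer head.

Run:
```python
from h import *
c=camera_info("wrist");s=state();print(s['t'],s['eef_pos'])
p,d=read_camera("wrist");np.savez("w5.npz",p=p,d=d,**c)
t=camera_info("top");tp,td=read_camera("top");np.savez("t5.npz",p=tp,d=td,**t)
o=np.array([529.5,169.5]);X=np.array([.9987,-.0505]);Y=np.array([.0505,.9987])
for n,cc,dd,pp in(("w",c,d,p),("t",t,td,tp)):
    P=pts(cc,dd,np.ones(dd.shape,bool));f=np.c_[(P[:,:2]-o)@X,(P[:,:2]-o)@Y,P[:,2]]
    m=(f[:,0]>30)&(f[:,0]<160)&(f[:,1]>15)&(f[:,1]<85)&(f[:,2]>60)&(f[:,2]<200);g=f[m]
    print(n,m.sum())
    for z in range(60,180,8):
        k=g[(g[:,2]>=z)&(g[:,2]<z+8)]
        if len(k)>3:print(z,len(k),k.mean(0).round(1),k[:,0].min().round(1),k[:,0].max().round(1),k[:,1].min().round(1),k[:,1].max().round(1))
    # mandrel
    m=(abs(f[:,0])<8)&(f[:,2]>52)&(f[:,2]<64)&(abs(f[:,1])<90);g=f[m]
    if m.sum():print("bar top",np.median(g[:,0]),np.percentile(g[:,1],[0,50,100]),np.median(g[:,2]))
a=cv2.resize(tp[140:260,160:320],None,fx=4,fy=4,interpolation=cv2.INTER_CUBIC)
b=cv2.resize(p[:250,200:640],None,fx=1.4,fy=1.4);b=cv2.copyMakeBorder(b,0,0,0,24,0)[:, :640]
cv2.imwrite("pics/c5.png",np.vstack([a[:240],b])[:590,:,::-1])
```

```text
13.5 [528.57964935 100.49337619 177.67191876]
w 9049
60 74 [41.5 51.3 64.9] 38.8 52.6 27.6 69.2
68 448 [43.3 48.4 74.2] 37.9 53.8 27.5 72.4
76 1427 [45.3 50.7 79.6] 38.5 54.2 27.5 71.4
84 457 [53.  50.2 88.1] 49.4 60.3 40.9 59.3
92 310 [57.7 47.2 95. ] 53.9 65.8 40.9 59.1
100 129 [ 64.   42.6 103.9] 60.1 69.4 40.8 45.3
108 433 [ 66.8  49.  113.4] 53.0 75.6 41.2 59.3
116 1355 [ 66.7  49.8 120.2] 53.5 80.9 41.0 59.3
124 974 [ 75.4  49.7 127.4] 58.6 86.2 40.9 59.0
132 912 [ 84.4  47.9 136.3] 80.0 91.0 35.0 58.6
140 1123 [ 89.4  45.6 144.1] 85.2 96.5 34.8 56.7
148 1392 [ 95.4  44.6 152.3] 90.1 101.6 34.8 54.6
156 15 [ 97.2  45.4 156.3] 96.1 98.3 36.2 52.2
bar top 0.07392015585380261 [-69.29817104  11.75171918  76.63010895] 55.78085834457568
t 0
```

View pics/c5.png

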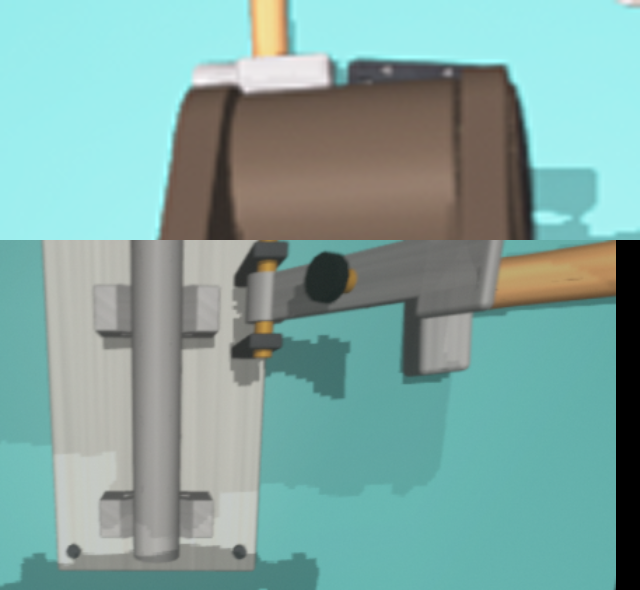

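The crop confirms it: the bar is centred in both V-blocks (x about 0.1 mm by depth). The strap rises from its hinge to the upper right and its tab tip is at fixture (101, 45, 156), a lean of about 0.58 rad. The hammer head lies below it at (435,340) in the crop.

Next I go round behind the tab with the fingers shut.

Request:
{"op": "carry_out", "data": {"moves": [{"dx":0.032,"dy":0.032,"dz":-0.012,"twist":0},{"dx":0.065,"dy":0.065,"dz":-0.012,"twist":0},{"dx":0.1,"dy":0.1,"dz":-0.012,"twist":0},{"dx":0.13,"dy":0.13,"dz":-0.012,"twist":0},{"dx":0.13,"dy":0.13,"dz":-0.012,"twist":0}], "grip": 0.0}}

```text
t: 14.1
eef_pos: [665.1, 230.7, 179.3]
tcp_rot: [-3.14, -0.0, 1.522]
ft_force: [-1.1, -0.8, -0.4]
opening: 0.271
```

Request:
{"op": "carry_out", "data": {"moves": [{"dx":0,"dy":0,"dz":0,"twist":0},{"dx":0,"dy":0,"dz":0,"twist":0},{"dx":0,"dy":0,"dz":0,"twist":0}]}}

```text
t: 14.4
eef_pos: [662.7, 226.5, 182.2]
tcp_rot: [-3.141, 0.0, 1.519]
ft_force: [0.3, -0.1, 0.8]
opening: 0.029
```

```bash
cat >> h.py <<'E'
o=np.array([529.5,169.5]);X=np.array([.9987,-.0505]);Y=np.array([.0505,.9987])
def fx():
    s=state();e=s['eef_pos'];f=s['ft_force'];return s['t'],((e[:2]-o)@X).round(1),((e[:2]-o)@Y).round(1),e[2].round(1),s['opening'],"F",(f[:2]@X).round(1),(f[:2]@Y).round(1),f[2].round(1)
E
python3 -c "
from h import *
print(fx(),state()['tcp_rot'],state()['joints'])"
```

```text
(14.4, np.float64(130.2), np.float64(63.7), np.float64(182.2), 0.028977675716467175, 'F', np.float64(0.3), np.float64(-0.1), np.float64(0.8)) [-3.14110312e+00  2.52543587e-04  1.51922235e+00] [ 2.35165708e-01  6.29807594e-01  1.38881179e+00 -1.15103280e-04
  1.12351424e+00  2.86789560e-01]
```

Request:
{"op": "carry_out", "data": {"moves": [{"dx":-0.0137,"dy":0,"dz":0.015,"twist":0},{"dx":-0.0137,"dy":0,"dz":0.03,"twist":0},{"dx":-0.0137,"dy":0,"dz":0.045,"twist":0},{"dx":-0.0137,"dy":-0.005,"dz":0.045,"twist":0},{"dx":-0.0137,"dy":-0.01,"dz":0.045,"twist":0}]}}

```text
t: 14.9
eef_pos: [652.1, 214.2, 136.9]
tcp_rot: [-3.141, 0.0, 1.52]
ft_force: [-0.5, 0.3, -0.7]
opening: 0.007
```

Request:
{"op": "carry_out", "data": {"moves": [{"dx":0,"dy":-0.003,"dz":0,"twist":0},{"dx":0,"dy":-0.006,"dz":0,"twist":0},{"dx":0,"dy":-0.009,"dz":0,"twist":0},{"dx":0,"dy":-0.012,"dz":0,"twist":0},{"dx":0,"dy":-0.015,"dz":0,"twist":0}]}}

```text
t: 15.4
eef_pos: [639.5, 214.7, 138.5]
tcp_rot: [3.136, -0.001, 1.52]
ft_force: [10.5, -0.7, 7.4]
opening: 0.007
```

```bash
python3 -c "
from h import *
print(fx(),state()['tcp_rot'])"
```

```text
(15.4, np.float64(107.5), np.float64(50.7), np.float64(138.5), 0.006935217853422709, 'F', np.float64(10.5), np.float64(-0.2), np.float64(7.4)) [ 3.13611214e+00 -8.89679998e-04  1.51970843e+00]
```

Request:
{"op": "carry_out", "data": {"moves": [{"dx":0,"dy":-0.004,"dz":-0.002,"twist":0},{"dx":0,"dy":-0.008,"dz":-0.004,"twist":0},{"dx":0,"dy":-0.012,"dz":-0.006,"twist":0},{"dx":0,"dy":-0.016,"dz":-0.008,"twist":0},{"dx":0,"dy":-0.02,"dz":-0.01,"twist":0}]}}

```text
t: 15.9
eef_pos: [619.5, 215.8, 148.9]
tcp_rot: [3.136, -0.001, 1.519]
ft_force: [5.1, 0.3, 3.3]
opening: 0.002
```

Request:
{"op": "carry_out", "data": {"moves": [{"dx":0,"dy":-0.005,"dz":-0.002,"twist":0},{"dx":0,"dy":-0.01,"dz":-0.003,"twist":0},{"dx":0,"dy":-0.015,"dz":-0.004,"twist":0},{"dx":0,"dy":-0.02,"dz":-0.005,"twist":0},{"dx":0,"dy":-0.025,"dz":-0.006,"twist":0}]}}

```text
t: 16.4
eef_pos: [593.8, 217.1, 154.4]
tcp_rot: [3.138, -0.001, 1.52]
ft_force: [4.8, 0.9, 1.1]
opening: 0.004
```

```bash
python3 -c "
from h import *
print(fx(),state()['tcp_rot'])"
```

```text
(16.4, np.float64(61.8), np.float64(50.8), np.float64(154.4), 0.004122467265705494, 'F', np.float64(4.8), np.float64(1.2), np.float64(1.1)) [ 3.13769336e+00 -9.75822358e-04  1.51952598e+00]
```

Request:
{"op": "carry_out", "data": {"moves": [{"dx":0,"dy":-0.0088,"dz":0.0025,"twist":0},{"dx":0,"dy":-0.0168,"dz":0.0034,"twist":0},{"dx":0,"dy":-0.0246,"dz":0.005,"twist":0},{"dx":0,"dy":-0.0322,"dz":0.0075,"twist":0},{"dx":0,"dy":-0.0395,"dz":0.0108,"twist":0}]}}

```text
t: 16.9
eef_pos: [553.0, 219.1, 142.8]
tcp_rot: [3.14, -0.0, 1.52]
ft_force: [4.4, -0.4, 6.0]
opening: 0.003
```

Request:
{"op": "carry_out", "data": {"moves": [{"dx":0,"dy":-0.007,"dz":0.0039,"twist":0},{"dx":0,"dy":-0.0135,"dz":0.0085,"twist":0},{"dx":0,"dy":-0.0196,"dz":0.0137,"twist":0},{"dx":0,"dy":-0.0251,"dz":0.0195,"twist":0},{"dx":0,"dy":-0.03,"dz":0.0259,"twist":0}]}}

```text
t: 17.4
eef_pos: [522.3, 220.6, 116.6]
tcp_rot: [-3.141, 0.0, 1.52]
ft_force: [0.5, 0.6, 7.4]
opening: 0.006
```

```bash
python3 -c "
from h import *
print(fx(),state()['tcp_rot'])"
```

```text
(17.4, np.float64(-9.8), np.float64(50.7), np.float64(116.6), 0.005582859119248733, 'F', np.float64(0.4), np.float64(0.6), np.float64(7.4)) [-3.14083791e+00  7.80688675e-05  1.51984498e+00]
```

Request:
{"op": "carry_out", "data": {"moves": [{"dx":0,"dy":-0.0057,"dz":0.0038,"twist":0},{"dx":0,"dy":-0.0094,"dz":0.0114,"twist":0},{"dx":0,"dy":-0.0123,"dz":0.0192,"twist":0},{"dx":0,"dy":-0.0135,"dz":0.0233,"twist":0},{"dx":0,"dy":-0.0145,"dz":0.0264,"twist":0}]}}

```text
t: 17.9
eef_pos: [507.9, 221.3, 89.7]
tcp_rot: [-3.14, 0.0, 1.52]
ft_force: [-2.3, 1.1, 4.9]
opening: 0.004
```

```bash
python3 -c "
from h import *
print(fx(),state()['tcp_rot'])"
```

```text
(17.9, np.float64(-24.2), np.float64(50.6), np.float64(89.7), 0.004279082925401417, 'F', np.float64(-2.4), np.float64(1.0), np.float64(4.9)) [-3.13964564e+00  4.97182421e-04  1.51974896e+00]
```

Request:
{"op": "carry_out", "data": {"moves": [{"dx":0,"dy":-0.001,"dz":0.0015,"twist":0},{"dx":0,"dy":-0.002,"dz":0.003,"twist":0},{"dx":0,"dy":-0.003,"dz":0.004,"twist":0},{"dx":0,"dy":-0.003,"dz":0.004,"twist":0}]}}

```text
t: 18.3
eef_pos: [506.2, 221.3, 86.3]
tcp_rot: [3.141, -0.0, 1.52]
ft_force: [3.4, -0.6, 2.4]
opening: 0.006
```

Request:
{"op": "carry_out", "data": {"moves": [{"dx":0,"dy":0,"dz":0.001,"twist":0},{"dx":0,"dy":0,"dz":0.002,"twist":0},{"dx":0,"dy":0,"dz":0.003,"twist":0},{"dx":0,"dy":0,"dz":0.003,"twist":0}]}}

```text
t: 18.7
eef_pos: [505.7, 221.4, 83.0]
tcp_rot: [-3.141, 0.0, 1.52]
ft_force: [2.5, 1.8, 2.6]
opening: 0.006
```

Request:
{"op": "carry_out", "data": {"moves": [{"dx":0,"dy":0,"dz":0.001,"twist":0},{"dx":0,"dy":0,"dz":0.002,"twist":0},{"dx":0,"dy":0,"dz":0.002,"twist":0}]}}

```text
t: 19.0
eef_pos: [505.5, 221.4, 81.0]
tcp_rot: [-3.141, 0.0, 1.52]
ft_force: [0.9, 0.8, 2.5]
opening: 0.003
```

Request:
{"op": "carry_out", "data": {"moves": [{"dx":0,"dy":0,"dz":0.001,"twist":0},{"dx":0,"dy":0,"dz":0.002,"twist":0},{"dx":0,"dy":0,"dz":0.002,"twist":0}]}}

```text
t: 19.3
eef_pos: [505.4, 221.4, 78.9]
tcp_rot: [-3.141, 0.0, 1.52]
ft_force: [-1.1, 1.1, 2.5]
opening: 0.003
```

Request:
{"op": "carry_out", "data": {"moves": [{"dx":0,"dy":0,"dz":0.001,"twist":0},{"dx":0,"dy":0,"dz":0.002,"twist":0},{"dx":0,"dy":0,"dz":0.002,"twist":0}]}}

```text
t: 19.6
eef_pos: [505.4, 221.4, 77.1]
tcp_rot: [-3.141, 0.0, 1.52]
ft_force: [-3.2, 1.7, 5.4]
opening: 0.006
```

Request:
{"op": "carry_out", "data": {"moves": [{"dx":0,"dy":0,"dz":0.001,"twist":0},{"dx":0,"dy":0,"dz":0.001,"twist":0}]}}

```text
t: 19.8
eef_pos: [505.3, 221.4, 76.3]
tcp_rot: [-3.141, 0.0, 1.52]
ft_force: [-4.5, 0.2, 7.6]
opening: 0.005
```

Request:
{"op": "carry_out", "data": {"moves": [{"dx":0,"dy":0,"dz":0.001,"twist":0},{"dx":0,"dy":0,"dz":0.001,"twist":0}]}}

```text
t: 20.0
eef_pos: [505.3, 221.4, 75.5]
tcp_rot: [-3.141, 0.0, 1.52]
ft_force: [-5.2, 0.4, 10.9]
opening: 0.004
```

Request:
{"op": "carry_out", "data": {"moves": [{"dx":0,"dy":0,"dz":0.0002,"twist":0},{"dx":0,"dy":0,"dz":0.0002,"twist":0},{"dx":0,"dy":0,"dz":0.0002,"twist":0},{"dx":0,"dy":0,"dz":0.0002,"twist":0}]}}

```text
t: 20.4
eef_pos: [505.3, 221.4, 75.5]
tcp_rot: [-3.141, 0.0, 1.52]
ft_force: [-6.1, 0.1, 11.5]
opening: 0.004
```

Request:
{"op": "carry_out", "data": {"moves": [{"dx":0,"dy":0,"dz":-0.001,"twist":0},{"dx":0,"dy":0,"dz":-0.003,"twist":0},{"dx":0,"dy":0,"dz":-0.01,"twist":0},{"dx":0,"dy":0,"dz":-0.04,"twist":0},{"dx":0,"dy":0,"dz":-0.08,"twist":0}]}}

```text
t: 20.9
eef_pos: [505.2, 221.1, 154.8]
tcp_rot: [-3.138, 0.001, 1.52]
ft_force: [0.2, -0.2, 0.1]
opening: 0.005
```

Request:
{"op": "carry_out", "data": {"moves": [{"dx":-0.04,"dy":0,"dz":-0.03,"twist":0},{"dx":-0.08,"dy":0,"dz":-0.03,"twist":0},{"dx":-0.12,"dy":0,"dz":-0.03,"twist":0},{"dx":-0.13,"dy":0,"dz":-0.03,"twist":0},{"dx":-0.13,"dy":0,"dz":-0.03,"twist":0}]}}

```text
t: 21.4
eef_pos: [499.4, 90.4, 185.4]
tcp_rot: [3.141, 0.0, 1.517]
ft_force: [-0.2, 0.9, -0.3]
opening: 0.005
```

Request:
{"op": "carry_out", "data": {"moves": [{"dx":0,"dy":0,"dz":0,"twist":0},{"dx":0,"dy":0,"dz":0,"twist":0},{"dx":0,"dy":0,"dz":0,"twist":0}]}}

```text
t: 21.7
eef_pos: [499.2, 92.6, 184.9]
tcp_rot: [-3.141, 0.0, 1.521]
ft_force: [-0.2, 0.0, -0.1]
opening: 0.007
```

Run:
```python
from h import *
c=camera_info("wrist");print(fx())
p,d=read_camera("wrist");np.savez("w6.npz",p=p,d=d,**c);cv2.imwrite("pics/w6.png",p[:,:,::-1])
P=pts(c,d,np.ones(d.shape,bool));f=np.c_[(P[:,:2]-o)@X,(P[:,:2]-o)@Y,P[:,2]]
k=lambda m:f[m&(f[:,2]<110)]
for x0 in(-50,-40,-30,-20,0,20,30):
    g=k((abs(f[:,0]-x0)<3)&(abs(f[:,1]-50)<6)&(f[:,2]>40));print(x0,len(g),np.median(g[:,2]) if len(g) else None)
g=k((abs(f[:,0])<4)&(f[:,2]>52)&(abs(f[:,1])<90)&(f[:,1]<38));print("bar top",np.median(g,0),g[:,1].min())
g=k((abs(f[:,0])<12)&(f[:,2]>52)&(f[:,1]<0));print("bar x",g[:,0].min(),g[:,0].max())
```

```text
(21.7, np.float64(-26.4), np.float64(-78.4), np.float64(184.9), 0.00715115064006451, 'F', np.float64(-0.2), np.float64(0.0), np.float64(-0.1))
-50 189 75.73799641634588
-40 232 75.81286581709483
-30 240 75.68229964689803
-20 258 75.4482268020023
0 238 86.661275227277
20 243 75.10194701427355
30 228 75.17693534564327
bar top [ -0.07201997 -11.23458195  56.33246244] -69.2952856894302
bar x -10.363521316337723 10.0383890770101
```

View pics/w6.png

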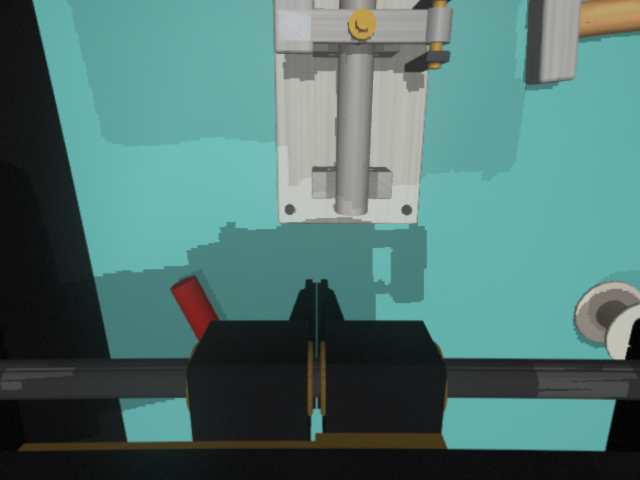

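The strap now lies closed over the bar with its pad screw at (362,24), and the bar is in both V-blocks with its near end at (351,210). One last look at the stop tip.

Request:
{"op": "carry_out", "data": {"moves": [{"dx":0.03,"dy":0.01,"dz":0,"twist":0},{"dx":0.06,"dy":0.02,"dz":0,"twist":0},{"dx":0.07,"dy":0.025,"dz":0,"twist":0},{"dx":0.07,"dy":0.025,"dz":0,"twist":0},{"dx":0.07,"dy":0.025,"dz":0,"twist":0}]}}

```text
t: 22.25
eef_pos: [527.3, 159.9, 184.7]
tcp_rot: [-3.141, 0.0, 1.52]
ft_force: [-0.3, -0.6, -0.0]
opening: 0.003
```

Run:
```python
from h import *
c=camera_info("wrist");print(fx())
p,d=read_camera("wrist");np.savez("w7.npz",p=p,d=d,**c)
q=proj(c,[np.r_[o+80*Y,45]])[0];print(q)
u,v=q.astype(int);u0=max(u-100,0);v0=max(v-75,0);print(u0,v0)
cv2.imwrite("pics/w7.png",cv2.resize(p[v0:v0+150,u0:u0+200,::-1],None,fx=4,fy=4,interpolation=cv2.INTER_CUBIC))
for k in((65),(70),(75),(78),(80),(82),(84),(86),(90),(95)):
    a=proj(c,[np.r_[o+k*Y,57]])[0];print(k,a.round(0),p[int(a[1]),int(a[0])] if 0<=a[1]<480 else '')
```

```text
(22.25, np.float64(-1.8), np.float64(-9.7), np.float64(184.7), 0.0028671053002084865, 'F', np.float64(-0.2), np.float64(-0.6), np.float64(-0.0))
[318.71251281  97.41122753]
218 22
65 [319. 120.] [165 163 161]
70 [319. 113.] [163 162 158]
75 [319. 105.] [163 162 159]
78 [319. 100.] [163 161 157]
80 [319.  97.] [103 103 100]
82 [319.  94.] [55 56 52]
84 [319.  90.] [55 57 52]
86 [319.  87.] [55 55 52]
90 [319.  81.] [56 56 53]
95 [319.  72.] [183 142  72]
```

View pics/w7.png

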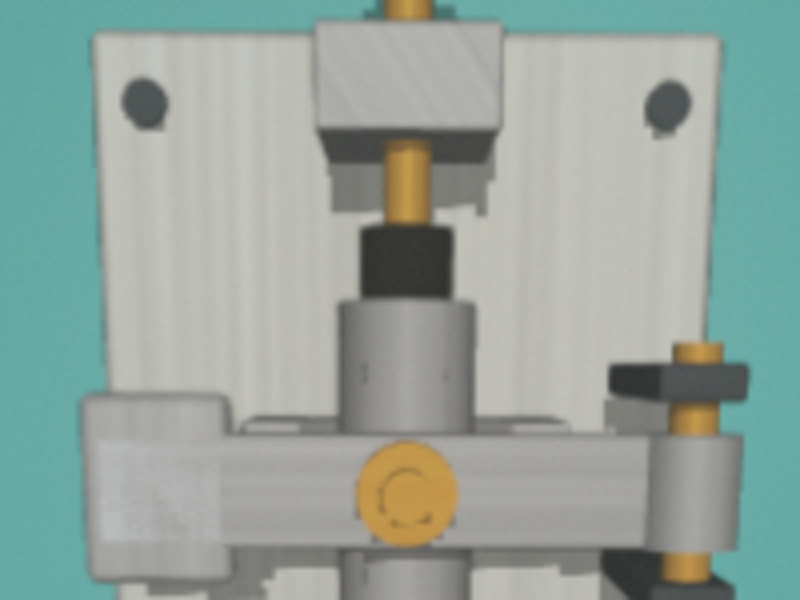

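The bar's end meets the black rubber tip with no gap at (407,300), and the strap lies closed across the bar with its pad screw at (407,495). The arm is touching nothing, so I am handing in.

```bash
python3 -c "
from cell import *
print(job_done())"
```

```text
the job is handed in; nothing more can be done
None
```

I laid the mandrel in the V-blocks, slid it onto the stop tip, clamped it with the strap and handed in the job at about 22 s. No verdict is reported.

- **Placing:** The bar was lowered until contact, with a peak of about 16 N measured at the wrist. I then slid it until the stop read about 5 N and let go.
- **Clamping:** I swung the strap over from behind with the fingers shut. I then pressed the tab to about 11.5 N, held that for 0.4 s and let go.
- **Last checks:**
  - The bar is centred to about 0.1 mm by the depth image. Its near end did not move between letting go and clamping.
  - The picture shows no gap between the bar and the rubber tip.
  - The strap stayed at its pressed height, about level (around 0.01 rad up).
  - The wrist force is about zero, with nothing held.
- **Not measured:** I could not read the stop and pad contact forces after letting go; I only infer them from the pushes and from nothing having moved.
- **Bystanders:** The arm never came near the spool, hammer or dish, but I did not measure their positions again at the end.
- **Disagreements:** The top and wrist cameras differed by about 2.5 mm on the fixture's position, so I used the mean. The first four move calls were refused because all four keys are needed in each row; nothing moved.

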